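Trip test of the bench earth-leakage breaker

ROBOT

A 6-joint arm with a two-finger parallel gripper is mounted at the origin on the work surface. World frame = base frame: x ahead of the robot, y to its left, z up, the work surface at z = 0. Lengths are in m, angles in degrees, forces in N, time in s.
With the tool pointing down it reaches from about 0.325 to 0.75 m from the base axis. Payload 7.6 kg.
Tool frame: the origin (TCP) lies at the very end of the fingers, on their centre line; the grasp point (between the pads) lies 19 mm behind it (robot.tcp_to_grasp is the distance from the TCP to the grasp point, in m); z points along the fingers, y is the line along which they close (so a half turn about z gives the same grasp; the last joint's range is limited). The gripper opens to 85 mm and grips with 20 to 120 N. Pads are 22 mm wide; open, the fingers measure 114 mm over their backs; the gripper's body (76 mm by 85 mm) begins 54 mm behind the grasp point. The pads swing forward as they close: fully open they stand 13 mm farther back than shut.
Start: joints at [-75.189, 2.991, 80.254, -0, 96.75, -4.028], TCP at [0.17, -0.497, 0.231] pointing down, gripper open.
Joint ranges: [-166.34, 166.34], [-52.06, 124.39], [6.96, 135.62], [-60.46, 240.46], [14.63, 156.25], [-167.68, 167.68]. Speed limits (degrees/s): [147.25, 147.25, 172.46, 180, 180, 180].

INTERFACE

Orientations are given as a 3x3 rotation matrix whose columns are the frame's x, y, z axes.
In Python, from rig import robot, jaws, planner, cams, telemetry gives the robot as it stands. Calls block until the motion is done:
- robot.move_pose(position, orientation): joint-space move of the TCP to a pose.
- robot.move_l(position, orientation=None, velocity=0.15, f_stop=None): straight line of the TCP; orientation=None keeps the orientation; velocity is the mean speed in m/s. With f_stop (N) it stops when the force on the tool has changed by that much, and returns True; else False.
- robot.movej(angles): joint-space move.
- jaws.set_gripper(opening): finger opening in m; the grip force is fixed at half the most; returns when the fingers have stopped.
- robot.pause(seconds).
- planner.inverse_kinematics(position, orientation): joint angles nearest the present ones, or None.
- cams.read_camera(name): name is "side" or "top" or "wrist"; returns a dict with "image" (420x560x3 uint8, red, green, blue), "fx", "fy", "cx", "cy" (pixels), "rvec" (rotation vector, rad) and "tvec" (3), from world to camera coordinates, as OpenCV has them; the wrist camera has in their place "hand_eye" (4x4, takes a point from camera to tool coordinates, whose origin is the TCP and whose axes are the flange's). Camera axes: x right, y down, z forward; pixel columns grow to the right and rows downward; lengths in m; the calibration is good to about 2 mm. A picture is of the moment at which its call begins: read the wrist's pose just before it. There is no depth.
A pose or a line that the arm cannot do raises robot.PlanningError and nothing moves.
- robot.finish_job(): hands the job in; it is judged then, once.
Readings, each from a call of its own:
- telemetry.current_time_s(): time.
- telemetry.current_joint_pos(): joint angles.
- telemetry.current_qvel(): joint speeds.
- telemetry.current_joint_torque(): joint torques, N m.
- telemetry.current_ee_pos(): TCP position.
- telemetry.current_eef_rot(): TCP orientation.
- telemetry.current_force(): force on the tool from outside, world axes, zero at the start.
- telemetry.current_ft_torque(): the same for the moment, N m.
- telemetry.current_grip_width(): finger opening in m.
- telemetry.current_grasp_force(): force on a finger pad.
Only numpy, scipy, OpenCV 4.12 (cv2) and the standard library are available. Lean on these libraries where they do the work, as an engineer would, in place of code of your own. Each camera call takes 0.05 s, during which the arm holds its last target. There are 200 camera calls.

TASK

Do the trip test on the earth-leakage breaker of the bench board, the one that has the square test button: first take the stapler off the board and set it down gently, upright, on the pad of forms, then swing the clear flap right back to its stop, press the test button so that the lever drops, and push the lever up again until it latches. Finish with the flap fully shut, leave the levers of the two plain breakers as they are, and do not knock over or shift the other things on the bench.

Things in the scene. Friction and masses are not known exactly. Their poses are not given: they have to be found in the camera images.
- board: White breaker board, fixed, 270 wide (its y). Origin on the table; x points away from its front, z up. Rear part, x -30 to +110 mm: flat top at z 153. In front a panel slopes 30 deg down to the front edge (x -125, z 45), with 45 mm high cheeks at y +-132. U = uphill on the panel (x cos30, z sin30); N = its outward normal (x -sin30, z cos30). Three breakers show through it.
- rcd: The earth-leakage breaker: toggle lever and square test button. Sits in the left, middle or right place on the panel (78 mm apart). Grey nose 92 x 72 mm. Origin on the panel surface in the middle of the nose, x, y, z axes as the board's (not tilted); the nose front lies 8 mm off the panel along N.
- flap_hinge (a point): Middle of the hinge line of the clear flap, on the board at x -30, z 153 mm; the hinge runs along the board's y at the front edge of the flat top.
- flap (a joint): Clear flap over the breakers (rad): 0 shut (parallel to the panel, 46 mm off it, pointing downhill from the hinge), grows as it is lifted and swung back; 2.09 upright; stop 2.6. Friction hinge (0.16 N m): stays where left, may start ajar. 130 mm long from the hinge, 268 wide, 4 thick, a 22 mm skirt turned inwards at its free edge. From 2.2 on it would hit the stapler standing behind the hinge.
- flap_handle (a point): Middle of the flap's grab bar: round, 12 mm thick, 82 mm clear between its posts, parallel to the hinge, 105 mm from it along the flap, bar centre 30 mm off the plane of the hinge line and 26 mm off the flap's outer face. Axes turn with the flap: z is its outward normal, -x points from hinge to free edge.
- rcd_lever (a joint): Its lever (rad): 0.02 up and latched, 0.84 dropped, upper stop -0.08. Pivot line along the board's y, 4 mm under the panel surface (12 mm to -y of rcd's origin). At value q it stands 24 deg minus q from N towards U. Only the button releases it; a spring throws it down. Pushed up to the stop (8 to 12 N) it catches (needs 0.03 or less), if the button is out.
- rcd_tip (a point): Middle of the tip of that lever, 42 mm from its pivot. The toggle is black, 24 mm wide (board y), 12 mm thick, and stands 30 mm out of the nose.
- test (a joint): Travel of the square test button (m): 0 out, 0.007 fully in, spring return. Slides in along -N. It lets the lever drop at 0.002 to 0.003 (about 4 N); fully in takes 6 N. The lever takes about 0.4 s to fall.
- test_top (a point): Middle of the outer face of the test button: 16 x 16 mm, off-white in a black surround, 9 mm proud of the nose. It lies 36 mm beside the lever's middle plane (towards the board's +y) and 20 mm downhill of the lever's pivot.
- mcb_a_lever (a joint): Toggle lever of a plain breaker (no square button, two round dials) (rad): 0 up, as it starts, 0.84 down. Same size as the other lever, in the middle of its nose; stays where it is put. Leave it up.
- mcb_a_tip (a point): Tip of that lever.
- mcb_b_lever (a joint): Toggle lever of the other plain breaker (rad), which is switched off: starts down at 0.84. Leave it down.
- mcb_b_tip (a point): Tip of that lever.
- stapler: Desk stapler, black, 150 long (its x) x 38 wide (base; upper arm 34) x 52 mm high, about 0.26 kg. Origin: centre of its underside. At the start it stands on the board's flat top behind the flap hinge, lying across.
- pad: Pad of blank forms, fixed, 210 (its x) x 150 (its y) x 14 mm thick, with a blue bound edge at +x. Origin: centre of its underside on the table. It lies on one side of the board, left or right.
- carton: Closed cardboard carton, fixed, 190 x 125 x 75 mm high, on the other side. Origin: centre of its underside. Leave alone.
- weight: Steel check weight with a knob, 48 mm across, 78 high, standing close beside the board, near its front. Leave alone. Origin: centre of its underside.
- wash_bottle: White bottle, 62 mm across, 185 high, standing close beside the board. Leave alone. Origin: centre of its underside.
- tape_roll: Lying roll of clear tape, 100 mm across, 48 high, close to the board's other side. Leave alone. Origin: centre of its underside.
- calculator: Desk calculator, 155 x 105 x 30 mm, lying on the table in front of the board. Leave alone. Origin: centre of its underside.
- pen_cup: Black cup with pens, 76 mm across, 100 high (pens to 155). Leave alone. Origin: centre of its underside.
Things that resemble listed ones, but are neither listed nor needed, are in the scene too. Leave any pink or red look-alike of the stapler alone.

How it is judged:
By the outcome, as a careful person would: the job done as asked, in the order asked, and still so for the second after the job is handed in, with the robot touching nothing.
It also fails if it takes over 72 s, if anything falls off the work surface, if the arm or the gripper's body presses on something with over 40 N, if the wrist force passes 120 N, or if a joint passes its speed limit or range.

## Working session

There is one attempt and no reset: what is moved stays moved. The work goes in short steps, each a Python script; the robot and the scene stay as the last script left them, time stands still between calls to the robot, and variables do not carry over. Pictures are saved under pics/ and viewed, at most 10 in all, crops included, and the job is handed in when it is done.

```bash
mkdir -p pics; ls; python3 - <<'E'
from rig import robot, jaws, planner, cams, telemetry
import cv2,pickle
d={}
for n in("side","top","wrist"):
    c=cams.read_camera(n); d[n]=c; cv2.imwrite(f"pics/{n}0.png",c["image"][:,:,::-1])
    print(n,{k:v for k,v in c.items() if k!="image"})
pickle.dump(d,open("c0.pkl","wb"))
print(telemetry.current_time_s(),telemetry.current_eef_rot())
E
```

```text
pics
side {'fx': 409.18449004156406, 'fy': 409.18449004156406, 'cx': 272.1455445319778, 'cy': 208.23578266793422, 'rvec': array([ 0.54470687, -2.58308043,  1.30613618]), 'tvec': array([0.51347457, 0.24821323, 0.93779141])}
top {'fx': 414.2411691109432, 'fy': 414.2411691109432, 'cx': 279.51958416501645, 'cy': 211.94791355321718, 'rvec': array([ 2.13499644, -2.06901437,  0.23918965]), 'tvec': array([-0.03564898,  0.58072573,  1.19346863])}
wrist {'fx': 311.19913627552563, 'fy': 311.19913627552563, 'cx': 282.9892208666138, 'cy': 207.1144341898693, 'hand_eye': array([[-2.34627096e-04, -9.48430939e-01, -3.16983752e-01,
         8.06429463e-02],
       [ 9.99999962e-01, -2.68395198e-04,  6.28651254e-05,
         5.77678308e-04],
       [-1.44700147e-04, -3.16983725e-01,  9.48430966e-01,
        -1.42726927e-01],
       [ 0.00000000e+00,  0.00000000e+00,  0.00000000e+00,
         1.00000000e+00]])}
0.15 [[ 9.46422134e-01  3.22931985e-01 -2.78472074e-04]
 [ 3.22932086e-01 -9.46421433e-01  1.15717977e-03]
 [ 1.10138421e-04 -1.18510812e-03 -9.99999292e-01]]
```

View pics/top0.png

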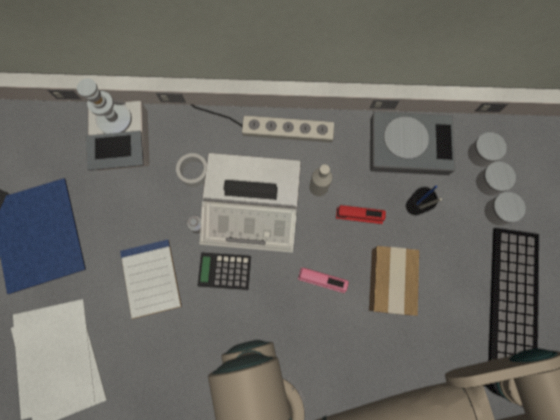

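View pics/side0.png

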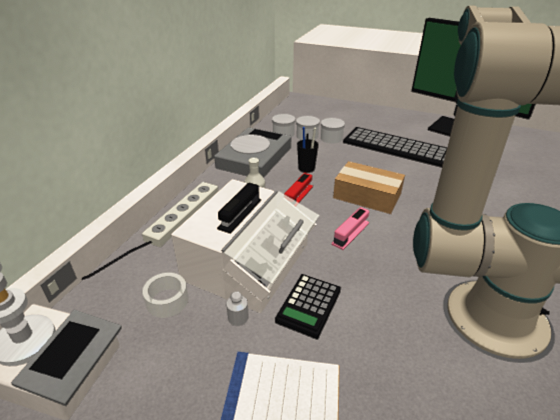

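The top view shows the board at about (250,200) with the stapler at (251,190), the pad at (150,280), the calculator at (225,270), the weight at (194,223), the tape roll at (191,168) and the wash bottle at (322,178). The side view agrees. I'll zoom in on the board.

```bash
python3 - <<'E'
import cv2,pickle,numpy as np
d=pickle.load(open("c0.pkl","rb"))
a=cv2.resize(d["top"]["image"][145:260,185:325,::-1],None,fx=5,fy=5,interpolation=cv2.INTER_CUBIC)
b=cv2.resize(d["side"]["image"][170:310,165:325,::-1],None,fx=4.25,fy=4.25,interpolation=cv2.INTER_CUBIC)
cv2.imwrite("pics/topz.png",a);cv2.imwrite("pics/sidez.png",b);print(a.shape,b.shape)
E
cat > h.py <<'E'
import numpy as np,cv2
def cam(c):
    R,_=cv2.Rodrigues(np.array(c["rvec"]));return R,np.array(c["tvec"])
def ray(c,p,wp=None):
    v=np.array([(p[0]-c["cx"])/c["fx"],(p[1]-c["cy"])/c["fy"],1.])
    if "rvec" in c:
        R,t=cam(c);return -R.T@t,R.T@v
    H=c["hand_eye"];pos,Rt=wp
    return Rt@H[:3,3]+pos,Rt@H[:3,:3]@v
def onz(c,p,z,wp=None):
    o,v=ray(c,p,wp);return o+v*(z-o[2])/v[2]
def proj(c,X,wp=None):
    X=np.atleast_2d(X)
    if "rvec" in c:
        R,t=cam(c);q=X@R.T+t
    else:
        H=c["hand_eye"];pos,Rt=wp;R=Rt@H[:3,:3];q=(X-(Rt@H[:3,3]+pos))@R
    return np.c_[q[:,0]/q[:,2]*c["fx"]+c["cx"],q[:,1]/q[:,2]*c["fy"]+c["cy"]]
def tri(rays):
    A=0;b=0
    for o,v in rays:
        v=v/np.linalg.norm(v);P=np.eye(3)-np.outer(v,v);A=A+P;b=b+P@o
    return np.linalg.solve(A,b)
E
```

```text
(575, 700, 3) (595, 680, 3)
```

View pics/topz.png

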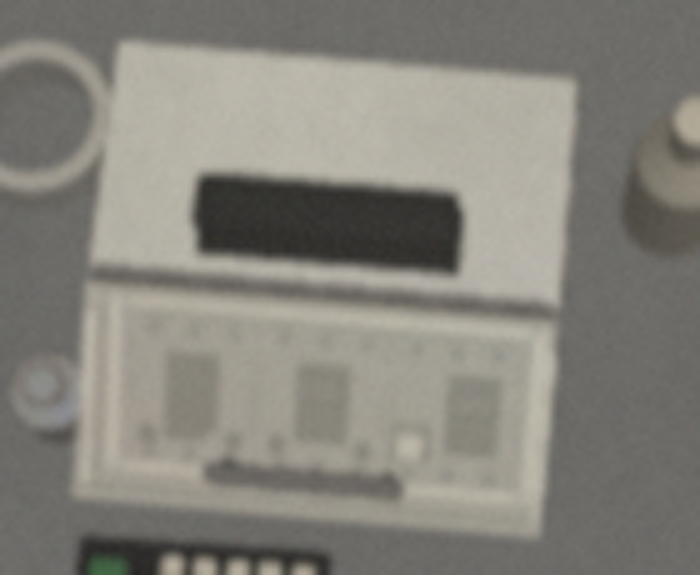

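View pics/sidez.png

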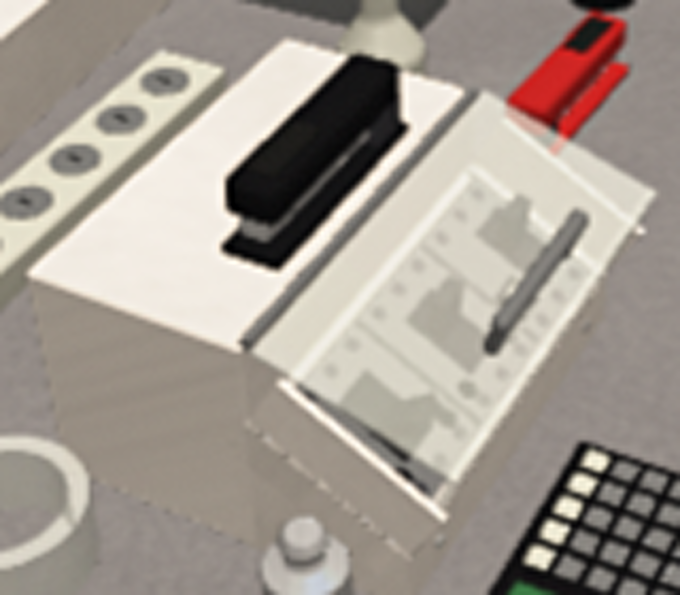

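The top crop shows the square button at crop (410,447), with the levers at x 192, 322 and 473. The button lies 60 px left of the right-hand lever, so the RCD is the right place (board y -78). The flap is near shut or ajar, with its bar at (305,480). Next I'll compute the poses.

```bash
cat > m.py <<'E'
from h import *
import pickle
d=pickle.load(open("c0.pkl","rb"));T,S=d["top"],d["side"]
tz=lambda p:(185+(p[0]+.5)/5-.5,145+(p[1]+.5)/5-.5)
sz=lambda p:(165+(p[0]+.5)/4.25-.5,170+(p[1]+.5)/4.25-.5)
E
python3 - <<'E'
from m import *
from scipy.optimize import least_squares
RL=tri([ray(T,tz((120,42)))]+[ray(S,sz((30,273)))]) ;print("rear left tri",RL)
RR=onz(T,tz((577,78)),.153);RLt=onz(T,tz((120,42)),.153);print(RLt,RR,np.linalg.norm(RR-RLt))
print("sideRL,RR",onz(S,sz((30,273)),.153),onz(S,sz((288,38)),.153)) 
# side view: (30,273) rear-left, (288,38) rear right?, (243,348) hinge left, (473,92) hinge right
for p in[(30,273),(288,38),(243,348),(473,92)]: print(p,onz(S,sz(p),.153).round(4))
for p in[(120,42),(577,78),(95,272),(557,308)]: print(p,onz(T,tz(p),.153).round(4))
# stapler contours
for n,c in(("top",T),("side",S)):
    print(n)
im=T["image"][145:260,185:325].max(2); m=(im<75).astype(np.uint8)
n,l,st,ce=cv2.connectedComponentsWithStats(m); print([ (s.tolist(),c.round(1).tolist()) for s,c in zip(st,ce) if s[4]>60])
# bar
for a,b in(((207,472),(490,350)),((402,488),(580,213))):
    X=tri([ray(T,tz(a)),ray(S,sz(b))]);print("bar end",X, proj(T,X)-tz(a),proj(S,X)-sz(b))
E
```

```text
rear left tri [0.73041404 0.19422893 0.15261578]
[0.73133956 0.19461603 0.153     ] [ 0.71781049 -0.07241884  0.153     ] 0.2673773700218169
sideRL,RR [0.72882056 0.19460048 0.153     ] [ 0.71479827 -0.07301635  0.153     ]
(30, 273) [0.7288 0.1946 0.153 ]
(288, 38) [ 0.7148 -0.073   0.153 ]
(243, 348) [0.5921 0.201  0.153 ]
(473, 92) [ 0.5781 -0.0629  0.153 ]
(120, 42) [0.7313 0.1946 0.153 ]
(577, 78) [ 0.7178 -0.0724  0.153 ]
(95, 272) [0.5924 0.1992 0.153 ]
(557, 308) [ 0.5797 -0.0638  0.153 ]
top
side
[([0, 0, 140, 115, 15198], [70.1, 57.0]), ([39, 36, 53, 18, 726], [65.2, 44.1]), ([15, 107, 51, 8, 175], [36.0, 110.5])]
bar end [0.48300661 0.13140297 0.13310411] [[-0.01493665 -0.07623471]] [[0.09428179 0.02449197]]
bar end [0.4748914  0.02017744 0.14844949] [[-0.00632823 -0.03505336]] [[0.03975216 0.0097732 ]]
```

```bash
cat >> m.py <<'E'
psi=np.deg2rad(-2.95)
BR=np.array([[np.cos(psi),-np.sin(psi),0],[np.sin(psi),np.cos(psi),0],[0,0,1]])
BO=np.array([.6140,.0668,0])
B=lambda x,y,z:BO+BR@np.array([x,y,z])
inv=lambda X:BR.T@(np.asarray(X)-BO)
def bar(q,y=0,r=.105,n=.030):   # point on flap: r along flap, n along outward normal
    a=np.deg2rad(210)-q;b=np.deg2rad(120)-q
    return B(-.03+r*np.cos(a)+n*np.cos(b),y,.153+r*np.sin(a)+n*np.sin(b))
def tool(deg,yaw=psi,flip=False):
    """tool z in board xz plane at angle deg (from +x; -90 = down); tool x along -board y, fingers close in the xz plane"""
    a=np.deg2rad(deg);z=BR@np.array([np.cos(a),0,np.sin(a)]);x=BR@np.array([0,-1,0])*(-1 if flip else 1)
    return np.c_[x,np.cross(z,x),z]
E
python3 - <<'E'
from m import *
im=T["image"];m=(im[:,:,:].max(2)<75).astype(np.uint8);m[:175]=0;m[205:]=0;m[:,:215]=0;m[:,285:]=0
cs,_=cv2.findContours(m,0,2);c=max(cs,key=cv2.contourArea);r=cv2.minAreaRect(c);bp=cv2.boxPoints(r)
P=np.array([onz(T,p,.200) for p in bp]);print("stapler",P.round(4).tolist(),"ctr",P.mean(0),inv(P.mean(0)))
e=[P[1]-P[0],P[2]-P[1]];print([np.linalg.norm(v).round(4) for v in e],[np.degrees(np.arctan2(v[1],v[0])).round(1) for v in e])
hsv=cv2.cvtColor(im,cv2.COLOR_RGB2HSV)
print(im[280,150],im[245,145])
w=((im.min(2)>135)).astype(np.uint8);w[:235]=0;w[:,:110]=0;w[330:]=0;w[:,190:]=0
b=((im[:,:,2].astype(int)-im[:,:,0]>25)).astype(np.uint8);b[:235]=0;b[:,:110]=0;b[330:]=0;b[:,190:]=0
for k in(w|b,b):
    cs,_=cv2.findContours(cv2.morphologyEx(k,3,np.ones((5,5))),0,2);c=max(cs,key=cv2.contourArea);r=cv2.minAreaRect(c);bp=cv2.boxPoints(r)
    P=np.array([onz(T,p,.014) for p in bp]);print("pad",bp.round(1).tolist(),P.round(4).tolist(),P.mean(0));e=[P[1]-P[0],P[2]-P[1]];print([np.linalg.norm(v).round(4) for v in e],[np.degrees(np.arctan2(v[1],v[0])).round(1) for v in e])
# bar check for some q
for q in(0,.1,.2,.3):
    pt=np.array([bar(q,.047),bar(q,-.047)]);print(q,((proj(T,pt)-[185,145])*5).round(0).tolist(),((proj(S,pt)-[165,170])*4.25).round(0).tolist())
E
```

```text
stapler [[0.596, 0.137, 0.2], [0.6362, 0.1364, 0.2], [0.6289, -0.0072, 0.2], [0.5888, -0.0054, 0.2]] ctr [0.61245237 0.06518858 0.2       ] [-0.00146265 -0.00168893  0.2       ]
[np.float64(0.0402), np.float64(0.1437)] [np.float64(-0.9), np.float64(-92.9)]
[177 175 165] [ 74  81 101]
pad [[118.4000015258789, 248.89999389648438], [167.1999969482422, 239.8000030517578], [180.0, 308.3999938964844], [131.1999969482422, 317.5]] [[0.4602, 0.4783, 0.014], [0.4934, 0.3299, 0.014], [0.2867, 0.2724, 0.014], [0.2557, 0.4158, 0.014]] [0.37398022 0.37409376 0.014     ]
[np.float64(0.1521), np.float64(0.2146)] [np.float64(-77.4), np.float64(-164.5)]
pad [[120.0999984741211, 251.1999969482422], [166.89999389648438, 239.5], [168.1999969482422, 244.89999389648438], [121.4000015258789, 256.6000061035156]] [[0.453, 0.4723, 0.014], [0.4941, 0.331, 0.014], [0.4773, 0.3252, 0.014], [0.4364, 0.4662, 0.014]] [0.46519868 0.39868427 0.014     ]
[np.float64(0.1472), np.float64(0.0178)] [np.float64(-73.8), np.float64(-161.1)]
0 [[225.0, 476.0], [389.0, 490.0]] [[501.0, 346.0], [572.0, 248.0]]
0.1 [[222.0, 477.0], [388.0, 491.0]] [[504.0, 333.0], [576.0, 234.0]]
0.2 [[220.0, 476.0], [388.0, 489.0]] [[506.0, 318.0], [578.0, 220.0]]
0.3 [[218.0, 472.0], [387.0, 486.0]] [[506.0, 302.0], [578.0, 204.0]]
```

```bash
python3 - <<'E'
from m import *
from rig import planner,robot
c16=np.deg2rad(16.5)
def down(a): x=np.array([np.cos(a),np.sin(a),0]);z=np.array([0,0,-1.]);return np.c_[x,np.cross(z,x),z]
f=lambda p,R:None if (s:=planner.inverse_kinematics(p,R)) is None else np.round(s,0).tolist()
for fl in(0,1):
  print("flip",fl)
  print("stap",f(B(-.0015,-.0017,.17),tool(-90,flip=fl)))
  print("bar-60",f(bar(.1),tool(-60,flip=fl)),"bar-75",f(bar(.1),tool(-75,flip=fl)))
  for q in(.8,1.4,2.0):print("bar",q,[f(bar(q),tool(a,flip=fl)) for a in(-75,-90,-105)])
  print("front",f(B(-.06,-.0,.2),tool(-90,flip=fl)))
  print("btn",f(B(-.09,-.054,.09),tool(-60,flip=fl)),"behind",f(B(.09,0,.22),tool(-90,flip=fl)))
for a in(c16,c16+np.pi): print("place",f([.374,.374,.031],down(a)))
E
```

```text
flip 0
stap None
bar-60 [7.0, -24.0, 119.0, -6.0, 55.0, -167.0] bar-75 None
bar 0.8 [None, None, None]
bar 1.4 [None, None, None]
bar 2.0 [None, None, None]
front None
btn None behind None
flip 1
stap [3.0, 19.0, 69.0, -0.0, 92.0, 6.0]
bar-60 [7.0, -24.0, 119.0, -6.0, 55.0, 13.0] bar-75 [6.0, -13.0, 107.0, -2.0, 71.0, 9.0]
bar 0.8 [[5.0, -13.0, 99.0, -2.0, 79.0, 8.0], [4.0, -1.0, 87.0, -0.0, 94.0, 7.0], [3.0, 11.0, 76.0, 2.0, 109.0, 7.0]]
bar 1.4 [[5.0, -6.0, 87.0, -2.0, 83.0, 7.0], [4.0, 6.0, 75.0, -0.0, 99.0, 7.0], [3.0, 18.0, 62.0, 2.0, 115.0, 6.0]]
bar 2.0 [[4.0, 5.0, 76.0, -2.0, 84.0, 7.0], [3.0, 16.0, 62.0, -0.0, 102.0, 6.0], [2.0, 29.0, 47.0, 2.0, 119.0, 6.0]]
front [3.0, 9.0, 77.0, -0.0, 94.0, 6.0]
btn [-2.0, -13.0, 116.0, -1.0, 47.0, 1.0] behind [2.0, 34.0, 44.0, -0.0, 102.0, 5.0]
place [41.0, 13.0, 93.0, -0.0, 74.0, 114.0]
place [41.0, 13.0, 93.0, -0.0, 74.0, -66.0]
```

```bash
cat >> m.py <<'E'
def down(a): x=np.array([np.cos(a),np.sin(a),0]);z=np.array([0,0,-1.]);return np.c_[x,np.cross(z,x),z]
E
python3 - <<'E'
from m import *
from rig import *
t=telemetry
p=t.current_ee_pos();robot.move_l([p[0],p[1],.33],velocity=.3);jaws.set_gripper(.065)
R=tool(-90,flip=1);sx,sy=-.0015,-.0017
robot.move_pose(B(sx,sy,.30),R);print(t.current_time_s())
robot.move_l(B(sx,sy,.205),velocity=.2)
print("hit",robot.move_l(B(sx,sy,.171),velocity=.08,f_stop=6),t.current_ee_pos())
jaws.set_gripper(0.0);print(t.current_grip_width(),t.current_grasp_force())
robot.move_l(B(sx,sy,.29),velocity=.15);print(t.current_grip_width(),t.current_force(),t.current_time_s())
Rp=down(np.deg2rad(16.5)+np.pi)
robot.move_pose([.374,.374,.20],Rp)
robot.move_l([.374,.374,.055],velocity=.15)
print("touch",robot.move_l([.374,.374,.024],velocity=.03,f_stop=3),t.current_ee_pos(),t.current_force(),t.current_time_s())
E
```

```text
3.5
hit False [0.612356   0.06518859 0.17076207]
0.033355943738644624 60.720133781433105
0.03321496261527841 [ 0.37389214  0.46038993 -2.91467396] 6.025
touch True [0.37391686 0.37396882 0.03366533] [-0.099217   -0.12713274  2.84255562] 9.3417
```

```bash
python3 - <<'E'
from m import *
from rig import *
t=telemetry
jaws.set_gripper(.065)
robot.move_l([.374,.374,.20],velocity=.25)
R=tool(-60,flip=1)
b=bar(.05);N=R[:,2]
robot.move_pose(b-N*.14+[0,0,.05],R)
jaws.set_gripper(.06)
pos,Rt=t.current_ee_pos(),t.current_eef_rot();w=cams.read_camera("wrist");s=cams.read_camera("side");tp=cams.read_camera("top")
pickle.dump((pos,Rt,w,s,tp),open("c1.pkl","wb"));print(t.current_time_s())
a=np.vstack([np.hstack([w["image"][:,:],]),])
cv2.imwrite("pics/w1.png",w["image"][:,:,::-1])
cv2.imwrite("pics/t1.png",np.hstack([cv2.resize(tp["image"][220:340,90:250,::-1],None,fx=2.4,fy=2.4),cv2.resize(s["image"][300:420,180:340,::-1],None,fx=2.4,fy=2.4)]))
E
```

```text
12.175
```

View pics/w1.png

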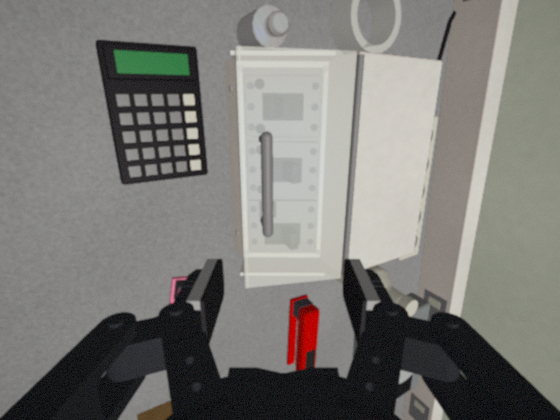

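View pics/t1.png

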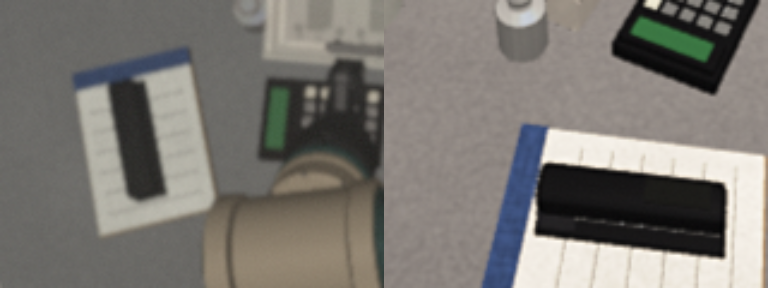

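The stapler stands upright on the pad. In the wrist view the grab bar runs from (266,135) to (268,235). Next I'll estimate the flap angle.

```bash
python3 - <<'E'
from m import *
pos,Rt,w,s,tp=pickle.load(open("c1.pkl","rb"))
for q in(0,.05,.1,.15,.2):
    pt=np.array([bar(q,.05),bar(q),bar(q,-.05)]);print(q,proj(w,pt,(pos,Rt)).round(1).tolist(),proj(s,bar(q)).round(1))
g=w["image"].astype(int);m=((g.max(2)<115)&(g.max(2)-g.min(2)<20)).astype(np.uint8);m[:125]=0;m[245:]=0;m[:,:255]=0;m[:,280:]=0
ys,xs=np.nonzero(m);print("wrist bar",xs.mean(),ys.min(),ys.max(),len(xs))
print("side bar mid",sz((535,281.5)))
X=tri([ray(w,(xs.mean(),185),(pos,Rt)),ray(s,sz((535,281.5)))]);print(X,inv(X))
E
```

```text
0 [[258.2, 134.6], [259.3, 181.4], [260.3, 224.0]] [[291.4 239.5]]
0.05 [[259.4, 135.1], [260.5, 182.5], [261.5, 225.7]] [[291.9 237.9]]
0.1 [[260.9, 135.6], [261.9, 183.7], [262.9, 227.4]] [[292.3 236.3]]
0.15 [[262.8, 136.1], [263.7, 184.9], [264.5, 229.2]] [[292.6 234.6]]
0.2 [[264.9, 136.6], [265.7, 186.1], [266.5, 230.9]] [[292.8 232.8]]
wrist bar 262.67790262172286 132 234 267
side bar mid (290.5, 235.8529411764706)
[0.48050888 0.0708564  0.13340206] [-0.13352298 -0.00281902  0.13340206]
```

```bash
python3 - <<'E'
from m import *
from rig import *
t=telemetry
q0=.1;R=tool(-60,flip=1);z=R[:,2]
jaws.set_gripper(.045)
robot.move_pose(bar(q0)-z*.06,R)
print("hit",robot.move_l(bar(q0)+z*.010,velocity=.1,f_stop=6),t.current_ee_pos()-bar(q0))
jaws.set_gripper(0.0);print(t.current_grip_width(),t.current_grasp_force(),t.current_force())
for q in np.linspace(q0,1.9,11)[1:]:
    R=tool(np.interp(q,[q0,1.3,2],[-60,-88,-95]),flip=1)
    robot.move_l(bar(q)+R[:,2]*.010,R,velocity=.12)
    print(round(q,2),t.current_grip_width().__round__(4),np.round(t.current_force(),1),np.round(t.current_ft_torque(),2))
print(t.current_time_s())
E
```

```text
hit False [ 0.0053399  -0.00015683 -0.00759243]
0.009878944447083173 58.24696898460388 [25.45996373 -1.36008771 -1.50588174]
0.28 0.0098 [32.1  0.1 -3.8] [-0.01 -4.07 -0.01]
0.46 0.01 [ 41.3  -0.9 -11.9] [ 0.06 -5.3   0.11]
0.64 0.0093 [ 38.9   0.  -18.1] [-0.02 -5.06  0.09]
0.82 0.0095 [ 35.2  -0.4 -27.1] [ 0.15 -4.12  0.1 ]
1.0 0.0098 [ 22.7  -1.2 -21.7] [ 0.02 -2.94 -0.08]
1.18 0.0097 [ 13.7  -0.7 -16. ] [-0.15 -1.87 -0.04]
1.36 0.0094 [  7.1  -2.6 -12.8] [-0.3  -1.05 -0.06]
1.54 0.0096 [  2.   -2.6 -13.6] [-0.47  0.06  0.03]
1.72 0.0094 [ -0.6  -5.6 -10.1] [-0.82  0.17  0.04]
1.9 0.0097 [-0.2 -5.4 -6.1] [-0.98  0.05  0.02]
17.375
```

```bash
python3 - <<'E'
from m import *
from rig import *
t=telemetry
jaws.set_gripper(.022)
p=np.array(t.current_ee_pos());R=np.array(t.current_eef_rot());R0=tool(-90,flip=1)
robot.move_l(p-R[:,2]*.10,velocity=.15)
jaws.set_gripper(0)
robot.move_l(B(-.13,0,.36),R0,velocity=.3)
robot.move_l(B(-.13,0,.225),velocity=.25)
robot.move_l(B(-.09,0,.225),velocity=.2)
h=robot.move_l(B(.03,0,.225),velocity=.07,f_stop=14)
print("stop",h,inv(t.current_ee_pos()),t.current_force(),t.current_time_s())
s=cams.read_camera("side");cv2.imwrite("pics/s2.png",cv2.resize(s["image"][110:320,150:370,::-1],None,fx=2.8,fy=2.8))
E
```

```text
stop True [-2.06891647e-02 -9.49607587e-05  2.24344264e-01] [-8.6927099   0.16083563  5.51897024] 21.4667
```

View pics/s2.png

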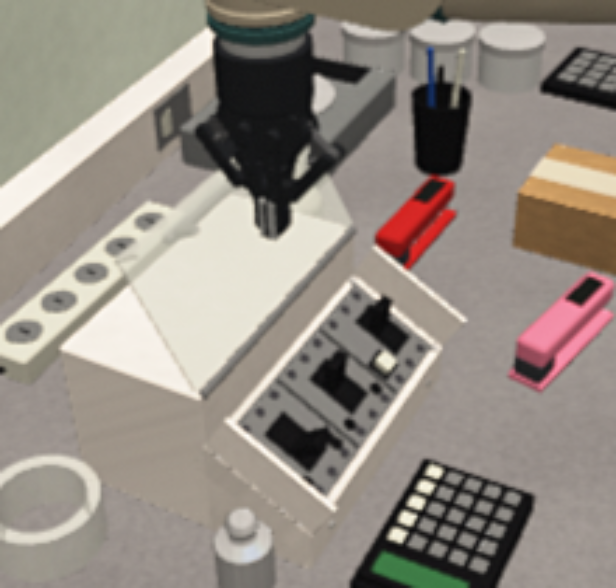

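```bash
python3 - <<'E'
from m import *
for q in(2.2,2.3,2.4,2.5,2.6):
    print(q,[((proj(S,bar(q,y,.130,n))-[150,110])*2.8).round(0).tolist() for y in(.134,-.134) for n in(.002,-.022)], inv(bar(q,0,.130,-.022)))
E
```

```text
2.2 [[[169.0, 258.0]], [[196.0, 264.0]], [[338.0, 101.0]], [[363.0, 104.0]]] [-3.81743046e-02  6.00706473e-18  2.84594760e-01]
2.3 [[[154.0, 256.0]], [[181.0, 259.0]], [[326.0, 100.0]], [[349.0, 101.0]]] [-2.49959126e-02 -3.62666492e-18  2.84753403e-01]
2.4 [[[140.0, 255.0]], [[166.0, 255.0]], [[313.0, 101.0]], [[336.0, 99.0]]] [-1.18675199e-02  3.29187098e-18  2.83595609e-01]
2.5 [[[128.0, 256.0]], [[151.0, 253.0]], [[302.0, 103.0]], [[323.0, 99.0]]] [ 1.07969911e-03 -6.10281626e-19  2.81132948e-01]
2.6 [[[116.0, 259.0]], [[137.0, 253.0]], [[291.0, 106.0]], [[311.0, 99.0]]] [ 1.37163800e-02 -6.46111519e-18  2.77390024e-01]
```

```bash
cat >> m.py <<'E'
Nb=np.array([-.5,0,np.cos(np.pi/6)]);Ub=np.array([np.cos(np.pi/6),0,.5]);P0=np.array([-.125,0,.045])
def plane(c,p,off,wp=None):
    o,v=ray(c,p,wp);o=inv(o);v=BR.T@v;s=(off-(o-P0)@Nb)/(v@Nb);X=o+s*v
    return ((X-P0)@Ub,X[1])       # u uphill from front edge, board y
PU=lambda u,y,n:B(*(P0+u*Ub+n*Nb+np.array([0,y,0])))
E
python3 - <<'E'
from m import *
from rig import *
t=telemetry
g=plane(S,(150+384.5/2.8-.3,110+361/2.8-.3),.017);print("side est btn",g)
R0=tool(-90,flip=1);R=tool(-60,flip=1)
robot.move_l(B(-.10,0,.225),velocity=.2)
robot.move_pose(PU(g[0],-.054,.13),R)
pos,Rt=t.current_ee_pos(),t.current_eef_rot();w=cams.read_camera("wrist");tp=cams.read_camera("top")
pickle.dump((pos,Rt,w,tp),open("c2.pkl","wb"));print(t.current_time_s(),proj(w,PU(g[0],-.054,.017),(pos,Rt)))
cv2.imwrite("pics/w2.png",w["image"][:,:,::-1])
E
```

```text
side est btn (np.float64(0.03685255153117173), np.float64(-0.049641858080719636))
22.9 [[281.60588737 201.34489062]]
```

View pics/w2.png

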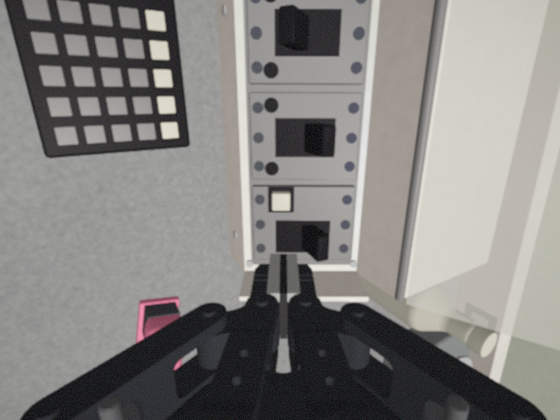

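```bash
python3 - <<'E'
from m import *
from rig import *
t=telemetry
pos,Rt,w,tp=pickle.load(open("c2.pkl","rb"))
g=plane(w,(281,202),.017,(pos,Rt));print(g)
m=(tp["image"].min(2)>0);print("lever wrist est", plane(w,(322,243),.037,(pos,Rt)))
u,y=.5*(g[0]+.037),-.054
robot.move_l(PU(u,y,.035),velocity=.2)
h=robot.move_l(PU(u,y,.0095),velocity=.02,f_stop=6)
X=inv(t.current_ee_pos())-P0;print("press",h,"n",X@Nb,np.round(t.current_force(),1))
robot.pause(.5)
robot.move_l(PU(u,y,.13),velocity=.2)
pos,Rt=t.current_ee_pos(),t.current_eef_rot();w=cams.read_camera("wrist")
pickle.dump((pos,Rt,w),open("c3.pkl","wb"));print(t.current_time_s())
cv2.imwrite("pics/w3.png",cv2.resize(w["image"][90:290,220:400,::-1],None,fx=2.5,fy=2.5))
E
```

```text
(np.float64(0.03632708463295982), np.float64(-0.054593545016432946))
lever wrist est (np.float64(0.07056498756899471), np.float64(-0.08418078159731857))
press False n 0.00961806950037438 [-4.3 -0.2  5. ]
26.25
```

View pics/w3.png

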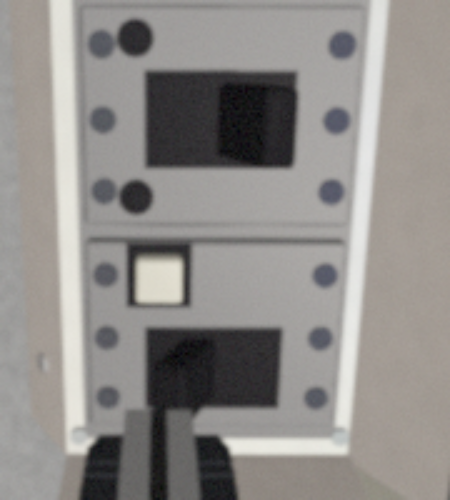

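The lever has dropped: it now sits at the downhill end of its slot (190,370), and the button is out again at (160,278). Next I push the lever up.

```bash
python3 - <<'E'
from m import *
from rig import *
t=telemetry
y=-.089
robot.move_l(PU(.008,y,.07),velocity=.25)
print("dn",robot.move_l(PU(.008,y,.025),velocity=.12,f_stop=6))
h=robot.move_l(PU(.060,y,.025),velocity=.03,f_stop=24)
X=inv(t.current_ee_pos())-P0;print("push",h,"u",X@Ub,"n",X@Nb,np.round(t.current_force(),1))
robot.pause(.1)
robot.move_l(PU(.015,y,.025),velocity=.15)
robot.move_l(PU(.0367,-.054,.13),velocity=.25)
pos,Rt=t.current_ee_pos(),t.current_eef_rot();w=cams.read_camera("wrist")
pickle.dump((pos,Rt,w),open("c4.pkl","wb"));print(t.current_time_s())
cv2.imwrite("pics/w4.png",cv2.resize(w["image"][0:290,220:400,::-1],None,fx=2,fy=2))
E
```

```text
dn False
push True u 0.023386735540742363 n 0.024616812653073875 [-13.5   0.8  11.5]
29.0583
```

View pics/w4.png

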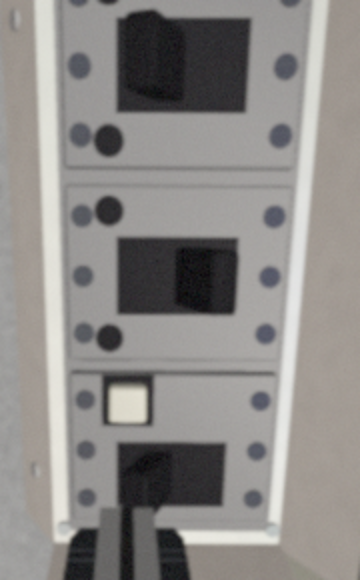

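```bash
cat >> m.py <<'E'
def toolU():
    z=BR@(-Nb);x=BR@(-Ub);return np.c_[x,np.cross(z,x),z]
E
python3 - <<'E'
from m import *
from rig import *
t=telemetry
print("free F",np.round(t.current_force(),1))
y=-.090;R=toolU();print(planner.inverse_kinematics(PU(.012,y,.018),R))
robot.move_pose(PU(.012,y,.09),R);print(t.current_time_s())
print("dn",robot.move_l(PU(.012,y,.018),velocity=.12,f_stop=6))
U=BR@Ub;N=BR@Nb
for a,b in((.03,.0205),(.045,.0245),(.062,.028)):
    h=robot.move_l(PU(a,y,b),velocity=.04,f_stop=25)
    X=inv(t.current_ee_pos())-P0;F=np.array(t.current_force());print("push",h,"u",X@Ub,"n",X@Nb,"FU,FN",F@U,F@N)
    if h:break
print(t.current_time_s())
E
```

```text
free F [ 0.3  0.2 -0.6]
[ -7.69450572 -17.53759411 122.8506257    3.36346312  44.82144244
 -96.4982996 ]
30.5667
dn False
push False u 0.02984319525800737 n 0.02063259055985964 FU,FN -3.9716227664833075 3.428479204900819
push False u 0.04064217582692937 n 0.02316657608106435 FU,FN -14.19894950949208 6.768002627808756
push False u 0.057342911874840925 n 0.02634385913678597 FU,FN -13.481935067437835 3.2768714152685368
33.05
```

```bash
python3 - <<'E'
from m import *
from rig import *
t=telemetry
y=-.090
robot.move_l(PU(.03,y,.028),velocity=.15)
robot.move_l(PU(.02,y,.10),velocity=.2)
robot.move_pose(PU(.0367,-.054,.13),tool(-60,flip=1))
pos,Rt=t.current_ee_pos(),t.current_eef_rot();w=cams.read_camera("wrist")
pickle.dump((pos,Rt,w),open("c5.pkl","wb"));print(t.current_time_s())
cv2.imwrite("pics/w5.png",cv2.resize(w["image"][0:290,220:400,::-1],None,fx=2,fy=2))
E
```

```text
35.4917
```

View pics/w5.png

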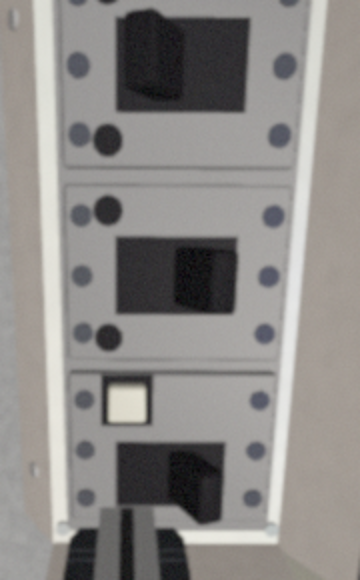

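The RCD lever is up again and has stayed latched (200,485). The middle plain lever is up and the left one is down, both unchanged. Next I close the flap.

```bash
python3 - <<'E'
from m import *
from rig import *
t=telemetry
def dn():
    z=np.array([0,0,-1.]);x=BR[:,0];return np.c_[x,np.cross(z,x),z]
R=dn();off=np.array([0,0,0])
push=lambda q:bar(q)+BR[:,0]*.015+np.array([0,0,-.012])
for p in(B(-.10,0,.40),B(.085,0,.40),B(.085,0,.22),push(2.5),push(1.8),push(1.0),bar(0)):
    s=planner.inverse_kinematics(p,R);print(None if s is None else np.round(s))
p=np.array(t.current_ee_pos())
robot.move_l(p+[-.03,0,.12],velocity=.25)
robot.move_pose(B(-.10,0,.40),R)
robot.move_l(B(.085,0,.40),velocity=.3)
print("dn",robot.move_l(B(.085,0,.22),velocity=.2,f_stop=6),t.current_time_s())
for q in np.arange(2.55,.95,-.22):
    h=robot.move_l(push(q),velocity=.12,f_stop=15);print(round(q,2),h,np.round(t.current_force(),1),np.round(inv(t.current_ee_pos())-inv(push(q)),3))
    if h:break
print(t.current_time_s())
E
```

```text
[  4.   4.  60.  -0. 116.  97.]
[  2.  43.   9.  -0. 127.  95.]
[  2.  33.  45.  -0. 102.  95.]
[  2.  27.  52.  -0. 101.  95.]
[  3.  15.  65.  -0. 100.  96.]
[ 4.  3. 82. -0. 95. 97.]
[ 4. -0. 96. -0. 85. 97.]
dn False 40.25
2.55 True [-0.1  0.7  0.2] [0.005 0.    0.002]
40.5083
```

```bash
python3 - <<'E'
from m import *
from rig import *
t=telemetry
push=lambda q:bar(q)+BR[:,0]*.015+np.array([0,0,-.012])
for q in np.arange(2.55,.95,-.22):
    h=robot.move_l(push(q),velocity=.08,f_stop=25);print(round(q,2),h,np.round(t.current_force(),1),np.round(inv(t.current_ee_pos())-inv(push(q)),3))
    if h:break
print(t.current_time_s())
E
```

```text
2.55 False [ 6.5 -0.5  4.5] [ 0.001 -0.     0.002]
2.33 False [ 1.3 -0.8 -0.3] [-0.    -0.    -0.001]
2.11 False [ 0.3  0.2 -0.4] [-0.     0.    -0.001]
1.89 False [ 0.4 -0.3 -0.4] [ 0. -0. -0.]
1.67 False [ 0.9 -0.1  0.2] [ 0. -0. -0.]
1.45 False [0.5 0.  0.2] [ 0. -0.  0.]
1.23 False [ 0.7 -0.8 -0. ] [ 0. -0.  0.]
1.01 False [ 0.7 -0.7  1.4] [ 0. -0.  0.]
43.9083
```

```bash
python3 - <<'E'
from m import *
from rig import *
t=telemetry
p=np.array(t.current_ee_pos())
robot.move_l(p+BR[:,0]*.006+[0,0,.06],velocity=.2)
b=bar(1.0)
robot.move_l(b+np.array([0,0,.05]),velocity=.2)
h=robot.move_l(b+np.array([0,0,-.01]),velocity=.05,f_stop=2.5)
print("probe",h,"z over bar ctr",t.current_ee_pos()[2]-b[2],np.round(t.current_force(),1),t.current_time_s())
E
```

```text
probe False z over bar ctr -0.009644185876622469 [ 0.   1.2 -0.4] 45.9667
```

```bash
python3 - <<'E'
from m import *
from rig import *
s=cams.read_camera("side");pickle.dump(s,open("c6.pkl","wb"))
g=cv2.cvtColor(s["image"],cv2.COLOR_RGB2GRAY).astype(np.float32);g0=cv2.cvtColor(S["image"],cv2.COLOR_RGB2GRAY).astype(np.float32)
ys=np.r_[np.linspace(-.045,-.03,16),np.linspace(.03,.045,16)]
def prof(g,q):
    f=lambda pt:cv2.remap(g,pt[:,0].astype(np.float32)[None],pt[:,1].astype(np.float32)[None],1).mean()
    c=f(np.vstack([proj(S,bar(q,y)) for y in ys]))
    n=[f(np.vstack([proj(S,bar(q,y)) for y in ys])+d) for d in([5,3],[-5,-3],[6,0],[-6,0])]
    return round(float(c)),round(float(np.mean(n)))
for q in np.arange(0,2.65,.1): print(round(q,2),prof(g,q),prof(g0,q))
E
```

```text
0.0 (155, 143) (170, 181)
0.1 (162, 157) (109, 200)
0.2 (164, 169) (119, 212)
0.3 (180, 181) (132, 211)
0.4 (204, 184) (207, 189)
0.5 (194, 158) (205, 193)
0.6 (159, 170) (198, 200)
0.7 (123, 153) (185, 199)
0.8 (106, 169) (175, 174)
0.9 (166, 140) (146, 171)
1.0 (199, 137) (157, 165)
1.1 (111, 145) (175, 154)
1.2 (111, 128) (152, 180)
1.3 (135, 124) (190, 130)
1.4 (136, 146) (153, 132)
1.5 (159, 159) (76, 125)
1.6 (191, 166) (80, 76)
1.7 (156, 185) (47, 103)
1.8 (179, 173) (75, 118)
1.9 (187, 170) (186, 115)
2.0 (178, 173) (176, 167)
2.1 (153, 162) (152, 161)
2.2 (154, 140) (152, 138)
2.3 (151, 141) (149, 139)
2.4 (131, 165) (130, 163)
2.5 (131, 182) (129, 180)
2.6 (132, 187) (130, 185)
```

```bash
python3 - <<'E'
from m import *
from rig import *
t=telemetry
top=lambda q:bar(q)+np.array([0,0,.004])
for q in np.arange(.8,.15,-.15):
    h=robot.move_l(top(q),velocity=.1,f_stop=15);print(round(q,2),h,np.round(t.current_force(),1))
h=robot.move_l(top(-.06),velocity=.04,f_stop=9)
print(h,"z over shut bar ctr",t.current_ee_pos()[2]-bar(0)[2],np.round(t.current_force(),1))
p=np.array(t.current_ee_pos());robot.move_l(p+[0,0,.12],velocity=.2)
s=cams.read_camera("side");tp=cams.read_camera("top");print(t.current_time_s());pickle.dump((s,tp),open("c7.pkl","wb"))
E
```

```text
0.8 False [ 0.2 -0.5 -0. ]
0.65 False [-0.1 -0.9  0.1]
0.5 False [-1.4 -0.4  0.3]
0.35 False [ 0.8 -0.1  0.3]
0.2 False [-0.2 -0.3  0.6]
True z over shut bar ctr 0.005815826077098657 [-3.1  0.   6.6]
48.9583
```

```bash
python3 - <<'E'
from m import *
s,tp=pickle.load(open("c7.pkl","rb"))
g=cv2.cvtColor(s["image"],cv2.COLOR_RGB2GRAY).astype(np.float32);g0=cv2.cvtColor(S["image"],cv2.COLOR_RGB2GRAY).astype(np.float32)
ys=np.r_[np.linspace(-.045,-.03,16),np.linspace(.03,.045,16)]
def c(g,q):
    pt=np.vstack([proj(S,bar(q,y)) for y in ys]).astype(np.float32);return round(float(cv2.remap(g,pt[None,:,0],pt[None,:,1],1).mean()))
for q in np.arange(-.1,.41,.05): print(round(q,2),c(g,q),c(g0,q))
for n,a,b in(("side",s,S),("top",tp,T)):
    d=(cv2.absdiff(cv2.GaussianBlur(a["image"],(5,5),0),cv2.GaussianBlur(b["image"],(5,5),0)).max(2)>35).astype(np.uint8)
    k,l,st,ce=cv2.connectedComponentsWithStats(d);print(n,[x.tolist() for x in st[1:] if x[4]>12])
E
```

```text
-0.1 106 207
-0.05 112 193
0.0 119 170
0.05 125 137
0.1 129 109
0.15 143 104
0.2 172 119
0.25 204 127
0.3 220 132
0.35 219 189
0.4 203 207
side [[459, 6, 18, 17, 193], [510, 7, 12, 16, 99], [479, 9, 31, 6, 133], [517, 9, 7, 10, 14], [412, 23, 148, 95, 7696], [286, 33, 80, 33, 985], [292, 44, 46, 19, 178], [260, 50, 195, 170, 9911], [358, 59, 20, 14, 173], [383, 59, 23, 7, 80], [530, 82, 30, 39, 498], [514, 117, 7, 3, 15], [451, 119, 42, 26, 691], [412, 120, 101, 157, 7369], [443, 150, 16, 19, 106], [216, 182, 46, 53, 1320], [488, 209, 28, 66, 1051], [293, 219, 11, 11, 57], [275, 227, 28, 33, 133], [279, 233, 12, 19, 74], [528, 243, 32, 59, 710], [520, 245, 24, 11, 210], [236, 261, 37, 27, 187], [497, 262, 53, 42, 457], [482, 269, 3, 6, 14], [505, 303, 55, 54, 2321], [242, 367, 82, 42, 2705]]
top [[203, 179, 75, 58, 1410], [196, 201, 5, 16, 55], [202, 202, 52, 50, 1047], [248, 206, 6, 13, 49], [196, 230, 56, 62, 1282], [255, 240, 7, 4, 26], [255, 250, 8, 30, 205], [134, 252, 26, 53, 914], [210, 312, 67, 65, 1609], [507, 349, 26, 15, 236], [537, 348, 23, 13, 188], [471, 360, 89, 25, 786], [321, 362, 176, 58, 1445], [259, 370, 27, 50, 706], [542, 372, 18, 48, 458], [277, 379, 8, 12, 55], [504, 378, 32, 42, 427], [485, 381, 26, 17, 266], [511, 382, 8, 19, 50], [476, 395, 17, 25, 262], [292, 406, 12, 14, 110], [180, 409, 24, 7, 133]]
```

```bash
python3 -c "
from rig import robot
print(robot.finish_job())"
```

```text
the job is handed in; nothing more can be done
None
```

The trip test is done and handed in at about 49 s: the stapler is upright on the pad, the button dropped the lever and it latched again on a second push, the flap is shut, and the plain breakers are unchanged; I viewed 11 pictures, one over the limit of 10.

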